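Slide the thin scraper off the board's edge and lay it in its rest

TASK

The flat wooden scraper with the wide blade lies on the round board and is too thin to be picked up there. Slide it flat along the board until its handle sticks out about 4 cm past the board's rim, then take it by the handle, lift it off and lay it flat inside the shallow white rest, within its raised rim. Leave the plain narrow strip on the board where it lies.

Things in the scene. Friction and masses are not known exactly. Their poses are not given: they have to be found in the camera images.
- scraper: flat dark-wood scraper, loose, 160 mm long, 3 mm thick, about 50 g; on the board, handle roughly towards the robot. Origin: mid-length, on its underside; x along it: handle 26 mm wide, round-ended, x = -80 to +22 mm; blade 56 mm wide, +22 to +80 mm; centre of mass x = +15 mm. Slides when pressed lightly (5 to 15 N) with a fingertip and dragged: fingertips grip it better than the board does
- handle_end (a point): tip of the scraper's handle (scraper x = -80 mm), at half its thickness
- round_board: round beech serving board, 256 mm in diameter, 18 mm thick, flat top, fixed to the worktop. Origin: centre of its underside, on the worktop (z = 0); its top is at z = 18 mm. Past its rim the worktop lies 18 mm lower, which leaves room for fingertips beside an overhanging handle
- strip: plain narrow strip of the same dark wood, 160 x 22 x 3 mm, both ends round, no blade; lies on the board left or right of the scraper, roughly parallel, about 76 mm between their middle lines. Origin: middle of its underside, x along it. Not to be moved
- rest: shallow white ceramic rest, fixed to the worktop right of the board: 230 x 112 mm outside; inner floor 218 x 100 mm, 5 mm above the worktop; raised rim 6 mm wide, its top 11 mm above the worktop. Origin: centre of its underside; x along its long side, roughly away from the robot

How it is judged:
By the outcome, as a careful person would: the job done as asked, in the order asked, and still so for the second after the job is handed in, with the robot touching nothing.
It also fails if it takes over 42 s, if anything falls off the work surface, if the arm or the gripper's body presses on something with over 40 N, if the wrist force passes 120 N, or if a joint passes its speed limit or range.

ROBOT

A 7-joint arm with a two-finger parallel gripper is mounted at the origin on a cart in front of the work surface, level with it; the furniture and walls round the work are solid. World frame = base frame: x ahead of the robot, y to its left, z up, the work surface at z = 0. Lengths are in m, angles in rad, forces in N, time in s.
With the tool pointing down it reaches from about 0.4 to 0.85 m from the base axis. Payload 10.4 kg.
Tool frame: the origin (TCP) lies between the finger pads; the fingertips stand 22 mm ahead of it and the grasp point (between the pads) lies 3 mm ahead of it; z points along the fingers, y is the line along which they close (so a half turn about z gives the same grasp; the last joint's range is limited). The gripper opens to 85 mm and grips with 20 to 120 N. Pads are 22 mm wide; open, the fingers measure 114 mm over their backs; the gripper's body (76 mm by 85 mm) begins 54 mm behind the grasp point. The pads swing forward as they close: fully open they stand 13 mm farther back than shut.
Start: joints at [-1.246, 0.332, -0.065, 1.46, 0.022, 1.35, -0.088], TCP at [0.213, 0.588, 0.213] pointing down, gripper open.
Joint ranges: [-2.6, 2.6], [-0.5, 2.12], [-1.47, 1.34], [0.16, 2.42], [-1.27, 4.41], [0.06, 2.06], [-2.6, 2.6]. Speed limits (rad/s): [2.22, 2.22, 2.79, 2.79, 3.14, 3.14, 3.14].

INTERFACE

Orientations are given as a unit quaternion [x, y, z, w].
In Python, from workcell import manip, camera, ticket, boxes_of, outline_of gives the robot as it stands.
- The arm moves only by the tool carry_out, never from a script. Its argument "deltas" is a list of rows, each a list of 5 numbers: the shift along the tool's x, y, z as a fraction of full scale, then the turn about the tool's z as a fraction of full scale, then the opening, from -1 (shut) to 1 (fully open), so that 0 is half open. In form: [[tx, ty, tz, spin, gripper], ...]. A call has 1 to 20 rows; each row is the pose to reach, as a shift and turn from the pose commanded when the call began, along the tool's axes at that moment; what a row does not reach only later rows make up. Full scale, the value 1, is 150 mm for a shift and 30 degrees for a turn. A row lasts 1/8 s, in which the tool goes at most 62.5 mm and 10.7 degrees, less where a joint would pass 70% of its speed; a pose out of reach is approached as far as the arm can. A call with a number of a shift or a turn outside -1 to 1 is refused whole. A call with a gripper value outside its range is refused whole. The fingers move at their own pace and stop on an object; "force" is the grip in N (left out, the last holds). Time passes only in rows, so rows that repeat a pose let the fingers close. It gives the time, the measured TCP pose, the force, the opening and the grip force at its end, in the units of the state.
- manip.get_obs(): the state, without advancing time (a new reading comes with each control period).
- camera(name): name is "side" or "top"; returns a dict with "img" (384x512x3 uint8, red, green, blue), "depth" (384x512 float32, m along the optical axis (not along the pixel's ray), 0 where there is no reading), "vertical_fov" (degrees; the focal length in pixels is half the picture's height over the tangent of half this angle, whatever the lens; pixels are square), "cx", "cy" (the principal point, pixels), "k1" (the pictures are not rectified: a ray, as slopes to the right and down, at radius r is drawn at 1 + k1 r^2 times it, then the intrinsics apply), "R" (3x3) and "t" (3): a world point X has camera coordinates R X + t. Camera axes: x right, y down, z forward; pixel columns grow to the right and rows downward; lengths in m; the calibration is good to about 2 mm. A picture is of the moment at which its call begins.
- ticket.hand_in(): hands the job in; it is judged then, once.
Trained networks look in a picture, given as the dict that the camera call returned (one of the last four; its "shot" number tells which), for a name from the list of things; names that differ only in an ending like _2 or _b are one class to them, and where a whole thing is asked for, a point or a joint stands for the part that bears it (a point fixed in the world has none). Each returns a list of dicts, best first, with "conf" (0 to 1); they miss things now and then, are a little off and sometimes report something else, mostly with a low value. They report only what shows in the picture. A call takes as long as a camera call.
- boxes_of(query, picture): "position" ([x, y, z] in m, in world coordinates, good to about 4 mm: the middle of the surface that is visible of it).
- outline_of(query, picture): "region" (384x512 bool, what is visible of it).
The state is a dict: "clock": time; "joint_pos": joint angles; "joint_velocities": joint speeds; "tau": joint torques, N m; "position": TCP position; "ee_rot": TCP orientation; "ft_force": force on the tool from outside, world axes, zero at the start; "torque": the same for the moment, N m; "grip_width": opening from 0.0 (shut) to 1.0 (fully open); "grasp_force": force on a finger pad.
Only numpy, scipy, OpenCV 4.12 (cv2) and the standard library are available. Lean on these libraries where they do the work, as an engineer would, in place of code of your own. Each camera call takes 0.05 s, during which the arm holds its last target. There are 200 camera calls.

## Working session

There is one attempt and no reset: what is moved stays moved. The work goes in short steps, Python scripts to look and compute and a tool call to move; the robot and the scene stay as the last step left them, time stands still between calls to the robot, and variables do not carry over. Pictures are saved under pics/ and viewed, at most 10 in all, crops included, and the job is handed in when it is done.

Besides the shell and the picture viewer there is one more tool, called after "Request:" in YAML: its name, and indented under it one key for each argument. carry_out: Moves the arm, as the interface text tells. Its arguments: {"type":"object","properties":{"deltas":{"type":"array","items":{"type":"array","items":{"type":"number"}}},"force":{"type":"number"}},"required":["deltas"]}

```bash
mkdir -p pics
cat > h.py <<'E'
import numpy as np, cv2
from workcell import manip, camera, ticket, boxes_of, outline_of
def K(c):
    f=c["img"].shape[0]/2/np.tan(np.radians(c["vertical_fov"])/2)
    return f
def undist(c,uv):
    f=K(c); m=np.array([[f,0,c["cx"]],[0,f,c["cy"]],[0,0,1.]])
    return cv2.undistortPoints(np.array(uv,float).reshape(-1,1,2),m,np.array([c["k1"],0,0,0,0.])).reshape(-1,2)
def on_plane(c,uv,z):
    s=undist(c,uv); R=np.array(c["R"]);t=np.array(c["t"])
    d=np.c_[s,np.ones(len(s))]@R; o=-R.T@t
    return o+d*((z-o[2])/d[:,2])[:,None]
def depth_pts(c,uv):
    uv=np.array(uv,int).reshape(-1,2); s=undist(c,uv); Z=c["depth"][uv[:,1],uv[:,0]].astype(float)
    return (np.c_[s,np.ones(len(s))]*Z[:,None]-np.array(c["t"]))@np.array(c["R"])
def axis(P):
    m=P[:,:2].mean(0); w,v=np.linalg.eigh(np.cov((P[:,:2]-m).T)); return m,v[:,1],np.sqrt(w)
def seg(c,q):
    o=outline_of(q,c)
    if not o: return None
    r=o[0]["region"]; v,u=np.nonzero(r); return np.c_[u,v],o[0]["conf"]
E
python3 - <<'E'
from h import *
cs={n:camera(n) for n in("top","side")}
o=manip.get_obs(); print({k:np.round(v,3) for k,v in o.items()})
for n,c in cs.items():
    cv2.imwrite(f"pics/{n}0.png",c["img"][:,:,::-1])
    print(n,-np.array(c["R"]).T@np.array(c["t"]))
    for q in("scraper","handle_end","strip","round_board","rest"):
        print(n,q,[(np.round(b["position"],3),round(b["conf"],2)) for b in boxes_of(q,c)[:2]])
        s=seg(c,q)
        if s:
            P=depth_pts(c,s[0]); P=P[np.isfinite(P).all(1)]
            m,a,w=axis(P); p=(P[:,:2]-m)@a
            print("  seg",len(P),round(s[1],2),"m",m.round(3),"ax",a.round(3),"zmed",np.median(P[:,2]).round(4),"ext",np.percentile(p,[0,1,99,100]).round(3))
E
```

```text
{'clock': np.float64(0.1), 'joint_pos': array([-1.246,  0.333, -0.065,  1.461,  0.022,  1.35 , -0.088]), 'joint_velocities': array([-0.   , -0.001, -0.001, -0.002, -0.001,  0.001,  0.001]), 'tau': array([ 3.0000e-03, -6.2674e+01,  5.0000e-02, -3.9243e+01,  1.6000e-02,
        7.0000e-03, -0.0000e+00]), 'position': array([0.213, 0.587, 0.213]), 'ee_rot': array([ 0.173,  0.985, -0.001, -0.   ]), 'ft_force': array([-0.971, -0.785, -0.287]), 'torque': array([-0.012,  0.016, -0.019]), 'grasp_force': np.float64(0.0), 'grip_width': np.float64(0.998)}
top [ 0.37099711 -0.02993591  0.89218971]
top scraper [(array([0.631, 0.145, 0.022]), 0.64)]
  seg 985 0.76 m [0.616 0.144] ax [-0.997 -0.076] zmed 0.0218 ext [-0.066 -0.064  0.089  0.258]
top handle_end [(array([0.626, 0.146, 0.018]), 0.68)]
  seg 1039 0.93 m [0.614 0.144] ax [-0.998 -0.058] zmed 0.0217 ext [-0.068 -0.066  0.089  0.253]
top strip [(array([0.593, 0.07 , 0.023]), 0.96)]
  seg 582 0.57 m [0.591 0.07 ] ax [-1.     0.028] zmed 0.0218 ext [-0.078 -0.076  0.076  0.218]
top round_board [(array([0.586, 0.097, 0.019]), 0.94)]
  seg 7438
[... 404 characters left out ...]
[-0.989  0.151] zmed 0.0203 ext [-0.337 -0.06   0.094  0.099]
side handle_end [(array([0.631, 0.145, 0.019]), 0.8)]
  seg 1281 0.59 m [0.623 0.144] ax [-0.991  0.132] zmed 0.0204 ext [-0.333 -0.059  0.095  0.099]
side strip [(array([0.599, 0.07 , 0.019]), 0.58), (array([0.6  , 0.096, 0.014]), 0.25)]
  seg 657 0.65 m [0.597 0.07 ] ax [-0.987  0.158] zmed 0.0203 ext [-0.352 -0.075  0.078  0.081]
side round_board [(array([0.603, 0.095, 0.014]), 0.96)]
  seg 8814 0.67 m [0.602 0.102] ax [-0.707  0.708] zmed 0.0173 ext [-0.351 -0.118  0.128  0.147]
side rest [(array([ 0.528, -0.162,  0.002]), 0.97)]
  seg 4956 0.73 m [ 0.527 -0.159] ax [-0.999 -0.038] zmed 0.0043 ext [-0.407 -0.116  0.116  0.125]
```

```bash
cat >> h.py <<'E'
def big(r):
    n,l,s,_=cv2.connectedComponentsWithStats(r.astype(np.uint8)); return l==1+np.argmax(s[1:,4])
def fit(c,q,z):
    o=outline_of(q,c)
    if not o: return None
    v,u=np.nonzero(big(o[0]["region"])); P=on_plane(c,np.c_[u,v],z)[:,:2]
    D=depth_pts(c,np.c_[u,v]); ok=c["depth"][v,u]>0
    (x,y),(w,h),a=cv2.minAreaRect((P*1000).astype(np.float32))
    if w<h: w,h,a=h,w,a+90
    a=(a+90)%180-90
    m,ax,_=axis(P); ax=ax*np.sign(ax[0]); s=(P-m)@ax
    return dict(conf=round(o[0]["conf"],2),rect=np.round([x,y,w,h,a],1),mean=(m*1000).round(1),axdeg=round(float(np.degrees(np.arctan2(ax[1],ax[0]))),1),ends=[(1000*(m+ax*e)).round(1) for e in(s.min(),s.max())],z=round(float(np.median(D[ok,2])),4))
E
python3 - <<'E'
from h import *
for n in("top","side"):
    c=camera(n)
    for q,z in(("scraper",.021),("strip",.021),("round_board",.018),("rest",.011)): print(n,q,fit(c,q,z))
E
```

```text
top scraper {'conf': 0.75, 'rect': array([602.1, 142.5, 158.8,  52.9,   1.9]), 'mean': array([615.1, 145.3]), 'axdeg': -2.5, 'ends': [array([522.4, 149.3]), array([680.7, 142.5])], 'z': 0.0217}
top strip {'conf': 0.64, 'rect': array([591.6,  70.7, 157.3,  22. ,  -4.8]), 'mean': array([592.3,  70.7]), 'axdeg': -4.8, 'ends': [array([513.3,  77.3]), array([670. ,  64.1])], 'z': 0.022}
top round_board {'conf': 0.93, 'rect': array([591.4, 107.5, 257.2, 256.1, -61. ]), 'mean': array([585.8, 103.7]), 'axdeg': -61.0, 'ends': [array([523.1, 216.6]), array([648. ,  -8.2])], 'z': 0.0187}
top rest {'conf': 0.67, 'rect': array([ 5.234e+02, -1.619e+02,  2.327e+02,  1.150e+02, -2.000e-01]), 'mean': array([ 520.5, -160.9]), 'axdeg': -1.0, 'ends': [array([ 407., -159.]), array([ 639.8, -163. ])], 'z': 0.0063}
side scraper {'conf': 0.65, 'rect': array([604.4, 142.9, 159.1,  58. ,   1.5]), 'mean': array([621.1, 144.7]), 'axdeg': -1.4, 'ends': [array([524.8, 147.1]), array([683. , 143.1])], 'z': 0.0204}
side strip None
side round_board {'conf': 0.63, 'rect': array([596.4, 108.8, 257. , 254.3,  70.9]), 'mean': array([601.5, 103.8]), 'axdeg': -73.5, 'ends': [array([564., 231.]), array([636.8, -15.7])], 'z': 0.0173}
side rest {'conf': 0.77, 'rect': array([ 527.2, -160.3,  233. ,  113.1,   -1.6]), 'mean': array([ 528.1, -159.7]), 'axdeg': 0.1, 'ends': [array([ 410.1, -159.8]), array([ 645. , -159.5])], 'z': 0.0044}
```

View pics/top0.png

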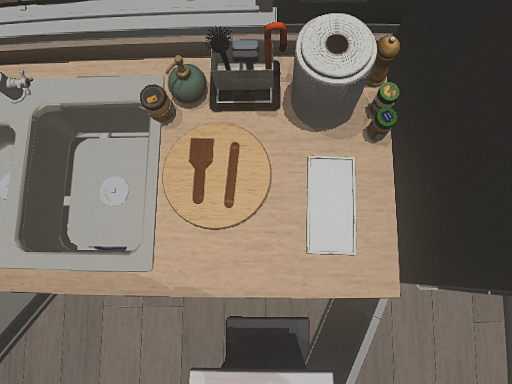

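View pics/side0.png

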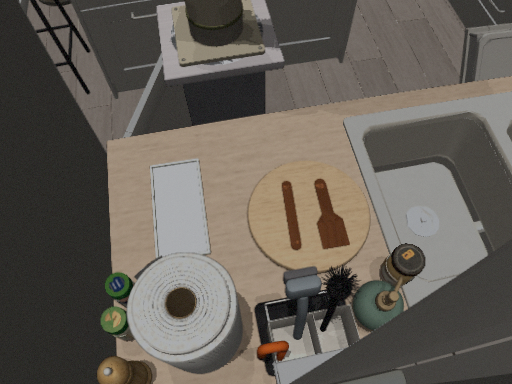

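```bash
cat >> h.py <<'E'
from scipy.optimize import minimize
from scipy.spatial.transform import Rotation as Ro
def poly():
    t=np.linspace(np.pi/2,3*np.pi/2,15)
    return np.r_[[[80,-28],[80,28],[22,28],[22,13]],np.c_[-67+13*np.cos(t),13*np.sin(t)],[[22,-13]]]
def fit_scraper(c,z=.021):
    o=outline_of("scraper",c)
    if not o: return None
    v,u=np.nonzero(big(o[0]["region"])); P=on_plane(c,np.c_[u,v],z)[:,:2]*1000
    pl=poly().astype(np.float32); c0=P.mean(0)
    def cost(p):
        a=np.radians(p[2]); R=np.array([[np.cos(a),-np.sin(a)],[np.sin(a),np.cos(a)]])
        q=((P-p[:2])@R).astype(np.float32)
        d=np.array([cv2.pointPolygonTest(pl.reshape(-1,1,2),(float(x),float(y)),True) for x,y in q])
        return np.mean(np.minimum(d,0)**2)-.02*np.mean(np.minimum(d,3))
    b=min((minimize(cost,[c0[0]-18,c0[1],a],method="Nelder-Mead",options=dict(initial_simplex=np.array([c0[0]-18,c0[1],a])+np.array([[0,0,0],[10,0,0],[0,10,0],[0,0,5]]))) for a in(-6,3)),key=lambda r:r.fun)
    return b.x.round(1),round(b.fun,3),round(o[0]["conf"],2)
def go(x,y,z,yaw):
    "deltas to TCP world (m), tool x heading yaw deg"
    o=manip.get_obs(); R=Ro.from_quat(o["ee_rot"]); d=R.inv().apply(np.array([x,y,z])-o["position"])/.15
    X=R.apply([1,0,0]); h=np.degrees(np.arctan2(X[1],X[0])); s=-((yaw-h+180)%360-180)/30
    print("go",d.round(3),"spin",round(s,3),"| heading",round(h,2),"pos",o["position"].round(4),"j",o["joint_pos"].round(2),"F",o["ft_force"].round(1),"t",round(float(o["clock"]),2))
E
python3 - <<'E'
from h import *
print([fit_scraper(camera(n)) for n in("top","side")])
go(.627,.144,.12,178)
E
```

```text
[(array([597.8, 143.9,  -4.4]), np.float64(1.18), 0.71), (array([598.4, 141.8,  -3.1]), np.float64(2.23), 0.94)]
go [-3.603 -1.84   0.622] spin -0.597 | heading 160.08 pos [0.213  0.5876 0.2133] j [-1.25  0.33 -0.06  1.46  0.02  1.35 -0.09] F [ 0.2 -0.  -0.4] t 1.8
```

Request:
carry_out:
  deltas:
    - [-0.4,-0.2,0,-0.25,-1]
    - [-0.8,-0.4,0,-0.53,-1]
    - [-1,-0.5,0,-0.53,-1]
    - [-1,-0.5,0,-0.53,-1]
  force: 30

```text
clock: 2.3
position: [0.3319, 0.463, 0.2137]
ee_rot: [0.038, 0.999, -0.0, 0.001]
ft_force: [-1.3, 0.2, -0.5]
grip_width: 0.146
grasp_force: 0.0
```

```bash
python3 -c "
from h import *
go(.627,.141,.1,176.3)"
```

```text
go [-2.125 -1.989  0.761] spin -0.024 | heading 175.59 pos [0.3319 0.463  0.2137] j [-1.02  0.21 -0.02  1.61  0.    1.32  0.46] F [-1.3  0.2 -0.5] t 2.3
```

Request:
carry_out:
  deltas:
    - [-0.35,-0.35,0,0,-1]
    - [-0.7,-0.7,0,0,-1]
    - [-1,-1,0.1,0,-1]
    - [-1,-1,0.2,0,-1]
    - [-1,-1,0.2,0,-1]

```text
clock: 2.92
position: [0.4678, 0.3042, 0.1819]
ee_rot: [0.037, 0.999, -0.001, -0.001]
ft_force: [-0.8, 0.7, 0.0]
grip_width: 0.001
grasp_force: 0.0
```

Request:
carry_out:
  deltas:
    - [-0.3,-0.3,0.1,0,-1]
    - [-0.6,-0.6,0.3,0,-1]
    - [-0.9,-0.9,0.4,0,-1]
    - [-0.9,-0.9,0.5,0,-1]
    - [-0.9,-0.9,0.5,0,-1]

```text
clock: 3.55
position: [0.5917, 0.1629, 0.1071]
ee_rot: [0.035, 0.999, -0.0, -0.001]
ft_force: [-0.4, 0.8, -0.7]
grip_width: 0.0
grasp_force: 0.0
```

```bash
python3 -c "
from h import *
go(.627,.141,.048,176.3)
c=camera('side');cv2.imwrite('pics/s1.png',c['img'][:,:,::-1])
print(manip.get_obs()['grip_width'])"
```

```text
go [-0.246 -0.129  0.393] spin -0.01 | heading 176.01 pos [0.5917 0.1629 0.1071] j [-0.53  0.39  0.23  1.63 -0.1   1.14  1.23] F [-0.4  0.8 -0.7] t 3.55
0.001196791963186464
```

Request:
carry_out:
  deltas:
    - [-0.2,-0.1,0.15,0,-1]
    - [-0.25,-0.13,0.3,0,-1]
    - [-0.25,-0.13,0.38,0,-1]
    - [-0.25,-0.13,0.38,0,-1]
    - [-0.25,-0.13,0.38,0,-1]

```text
clock: 4.22
position: [0.6287, 0.1407, 0.0523]
ee_rot: [0.035, 0.999, 0.0, 0.0]
ft_force: [0.0, 0.3, 0.6]
grip_width: -0.003
grasp_force: 0.0
```

```bash
python3 -c "
from h import *
go(.627,.141,.043,176.3)
c=camera('side');cv2.imwrite('pics/s2.png',cv2.resize(c['img'][150:300,210:410,::-1],None,fx=4,fy=4))"
```

```text
go [0.012 0.001 0.062] spin -0.009 | heading 176.04 pos [0.6287 0.1407 0.0523] j [-0.47  0.51  0.23  1.59 -0.13  1.06  1.3 ] F [0.  0.3 0.6] t 4.22
```

View pics/s2.png

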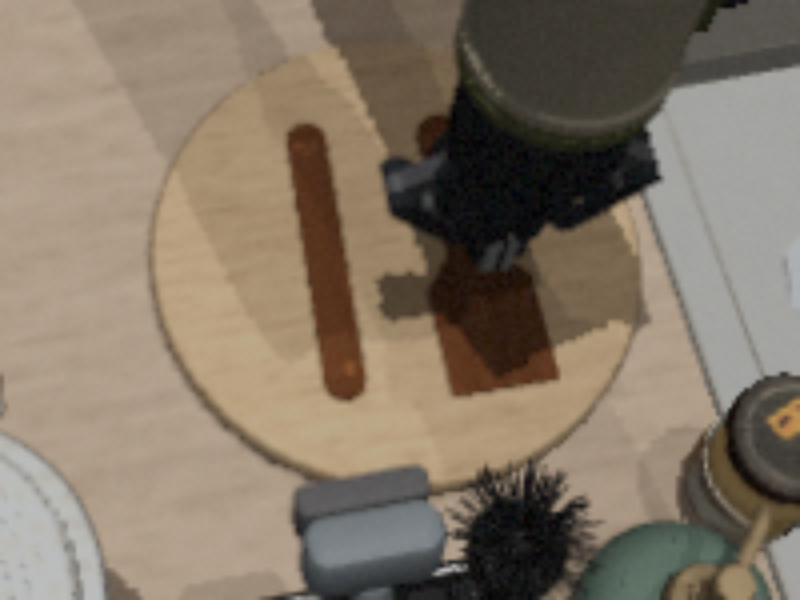

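The shut fingertips (crop 500,262) stand just above the blade's near part, centred across it; the strip is clear at left.

Request:
carry_out:
  deltas:
    - [0,0,0.04,0,-1]
    - [0,0,0.055,0,-1]
    - [0,0,0.055,0,-1]

```text
clock: 4.65
position: [0.6286, 0.1395, 0.0428]
ee_rot: [0.035, 0.999, -0.0, -0.0]
ft_force: [1.6, 0.4, -0.4]
grip_width: 0.005
grasp_force: 0.0
```

Request:
carry_out:
  deltas:
    - [0,0,0.01,0,-1]
    - [0,0,0.01,0,-1]

```text
clock: 4.9
position: [0.6288, 0.1396, 0.0415]
ee_rot: [0.035, 0.999, 0.0, -0.0]
ft_force: [0.1, -0.3, -0.1]
grip_width: 0.002
grasp_force: 0.0
```

Request:
carry_out:
  deltas:
    - [0,0,0.01,0,-1]
    - [0,0,0.01,0,-1]

```text
clock: 5.15
position: [0.6287, 0.1396, 0.0399]
ee_rot: [0.035, 0.999, 0.0, -0.0]
ft_force: [0.2, -0.4, -0.2]
grip_width: -0.004
grasp_force: 0.0
```

Request:
carry_out:
  deltas:
    - [0,0,0.01,0,-1]
    - [0,0,0.01,0,-1]

```text
clock: 5.4
position: [0.6287, 0.1396, 0.0384]
ee_rot: [0.035, 0.999, 0.0, -0.0]
ft_force: [-0.5, -0.2, -0.1]
grip_width: -0.001
grasp_force: 0.0
```

Request:
carry_out:
  deltas:
    - [0,0,0.01,0,-1]
    - [0,0,0.01,0,-1]

```text
clock: 5.65
position: [0.6287, 0.1396, 0.0369]
ee_rot: [0.035, 0.999, 0.0, -0.0]
ft_force: [0.0, -0.1, 0.5]
grip_width: -0.002
grasp_force: 0.0
```

Request:
carry_out:
  deltas:
    - [0,0,0.01,0,-1]
    - [0,0,0.01,0,-1]

```text
clock: 5.9
position: [0.6287, 0.1395, 0.0354]
ee_rot: [0.035, 0.999, -0.0, -0.0]
ft_force: [0.5, 0.0, -0.1]
grip_width: -0.003
grasp_force: 0.0
```

```bash
python3 -c "
from h import *
print(manip.get_obs()['tau'].round(1))
a=camera('top')['img'][100:250,130:280,::-1];c=camera('side')['img'][160:310,240:390,::-1]
cv2.imwrite('pics/s3.png',cv2.resize(np.hstack([a,c]),None,fx=2.6,fy=2.6))"
```

```text
[  0.  -68.3   6.  -34.1   0.   -0.    0. ]
```

View pics/s3.png

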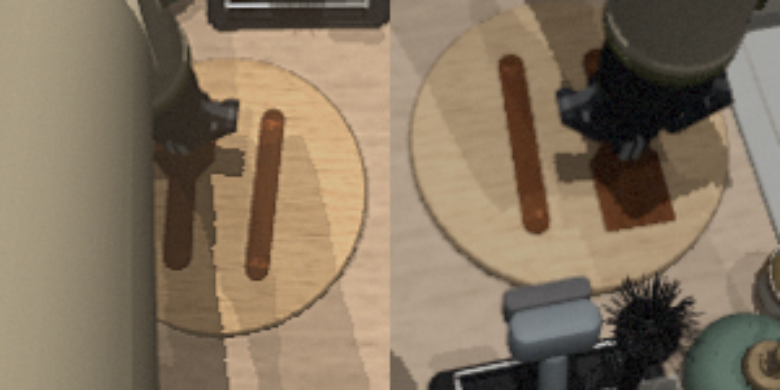

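The fingertips (right half 632,150) are still just above the blade, not touching; I go on down.

Request:
carry_out:
  deltas:
    - [0,0,0.01,0,-1]
    - [0,0,0.01,0,-1]

```text
clock: 6.25
position: [0.6287, 0.1396, 0.0339]
ee_rot: [0.035, 0.999, 0.0, -0.0]
ft_force: [-1.3, -0.6, -0.1]
grip_width: 0.001
grasp_force: 0.0
```

Request:
carry_out:
  deltas:
    - [0,0,0.01,0,-1]
    - [0,0,0.01,0,-1]

```text
clock: 6.5
position: [0.6287, 0.1396, 0.0324]
ee_rot: [0.035, 0.999, -0.0, -0.0]
ft_force: [0.3, 0.1, 0.9]
grip_width: -0.002
grasp_force: 0.0
```

Request:
carry_out:
  deltas:
    - [0,0,0.01,0,-1]
    - [0,0,0.01,0,-1]

```text
clock: 6.75
position: [0.6287, 0.1396, 0.0309]
ee_rot: [0.035, 0.999, -0.0, -0.0]
ft_force: [-0.7, 0.7, 0.3]
grip_width: -0.002
grasp_force: 0.0
```

Run:
```python
from h import *
go(.6287,.1396,.03,176)
c=camera('side'); 
# where finger tip pixel projects: print depth heights near the expected tip
X=np.array([.6287,.1396,.021]); p=np.array(c['R'])@X+np.array(c['t']); f=K(c); u,v=int(c['cx']+f*p[0]/p[2]),int(c['cy']+f*p[1]/p[2]); print(u,v)
uu,vv=np.meshgrid(range(u-5,u+6),range(v-6,v+8)); P=depth_pts(c,np.c_[uu.ravel(),vv.ravel()]); print((P[:,2]*1000).round().astype(int).reshape(uu.shape))
```

```text
go [-0.     0.     0.006] spin -0.001 | heading 175.98 pos [0.6287 0.1396 0.0309] j [-0.46  0.53  0.23  1.61 -0.14  1.02  1.31] F [-0.7  0.7  0.3] t 6.75
327 222
[[ 18  19  61  72  77  76  77  74  83  83  81]
 [ 22  20  63  69  71  71  70  77  77  80  78]
 [ 18  21  60  69  66  66  66  72  75  75  72]
 [ 19  18  19  61  62  61  62  69  70  67  70]
 [ 21  19  21  57  57  53  57  63  63  64  64]
 [ 20  18  21  23  20  50  55  57  57  59  56]
 [ 19  20  19  20  19  20  54  55  56  54  21]
 [ 20  21  19  23  20  19  21  20  23  19  21]
 [ 20  19  20  18 819  21  20  22  21  18  23]
 [ 20  22  21  20  20  21  21  19  20  21  22]
 [ 20  22  20  24  22  21  17  20  20  19  18]
 [ 23  21  19  20  18  21  20  21  21 819  21]
 [ 20  19  19  23  21  18  21  19  19  22  19]
 [ 20  19  20  20  19  20  21  22  21  21  20]]
```

Run:
```python
from h import *
for n in("side","top"):
    c=camera(n); v,u=np.mgrid[0:384,0:512]; P=depth_pts(c,np.c_[u.ravel(),v.ravel()]); uv=np.c_[u.ravel(),v.ravel()]
    k=(abs(P[:,0]-.63)<.06)&(abs(P[:,1]-.14)<.06)&(P[:,2]>.028)&(P[:,2]<.2)
    Q=P[k]; s=np.argsort(Q[:,2])[:14]; print(n,k.sum()); print(np.c_[uv[k][s],(Q[s]*1000).round()].astype(int).tolist())
```

```text
side 1117
[[327, 221, 636, 132, 50], [326, 220, 635, 130, 53], [336, 219, 637, 150, 53], [331, 222, 641, 139, 53], [330, 222, 641, 137, 54], [327, 220, 636, 132, 55], [328, 222, 641, 133, 55], [329, 222, 642, 134, 56], [325, 220, 636, 127, 57], [333, 221, 641, 142, 57], [328, 220, 638, 133, 57], [334, 221, 642, 144, 58], [331, 221, 641, 138, 58], [330, 221, 641, 136, 58]]
top 441
[[202, 158, 621, 135, 53], [197, 159, 618, 146, 55], [196, 159, 618, 148, 55], [198, 159, 618, 143, 56], [195, 157, 622, 150, 58], [199, 159, 617, 140, 59], [201, 159, 617, 135, 60], [200, 159, 616, 138, 61], [202, 157, 621, 133, 61], [201, 157, 621, 135, 62], [204, 157, 621, 128, 62], [197, 158, 618, 144, 63], [203, 157, 620, 130, 64], [201, 158, 618, 135, 64]]
```

Request:
carry_out:
  deltas:
    - [0,0,0.03,0,-1]
    - [0,0,0.05,0,-1]
    - [0,0,0.05,0,-1]

```text
clock: 7.28
position: [0.6285, 0.1395, 0.0231]
ee_rot: [0.035, 0.999, -0.0, -0.0]
ft_force: [0.4, -0.2, -0.2]
grip_width: -0.001
grasp_force: 0.0
```

Run:
```python
from h import *
go(.6287,.1396,.02,176)
for n in("side","top"):
    c=camera(n); v,u=np.mgrid[0:384,0:512]; P=depth_pts(c,np.c_[u.ravel(),v.ravel()])
    k=(abs(P[:,0]-.63)<.06)&(abs(P[:,1]-.14)<.06)&(P[:,2]>.028)&(P[:,2]<.2)
    Q=P[k]; s=np.argsort(Q[:,2])[:8]; print(n,(Q[s]*1000).round().astype(int).tolist())
```

```text
go [-0.001  0.001  0.02 ] spin -0.001 | heading 175.98 pos [0.6285 0.1395 0.0231] j [-0.46  0.54  0.23  1.61 -0.14  1.01  1.31] F [ 0.4 -0.2 -0.2] t 7.28
side [[640, 143, 44], [641, 145, 44], [639, 137, 44], [639, 133, 45], [641, 138, 46], [641, 140, 48], [638, 132, 48], [637, 151, 48]]
top [[618, 147, 47], [620, 136, 48], [617, 144, 50], [617, 135, 51], [617, 137, 51], [617, 142, 51], [621, 132, 53], [616, 139, 53]]
```

Request:
carry_out:
  deltas:
    - [0,0,0.03,0,-1]
    - [0,0,0.06,0,-1]
    - [0,0,0.09,0,-1]
    - [0,0,0.1,0,-1]

```text
clock: 7.88
position: [0.6285, 0.1395, 0.008]
ee_rot: [0.035, 0.999, -0.0, -0.0]
ft_force: [-0.0, -0.9, 0.0]
grip_width: -0.002
grasp_force: 0.0
```

Request:
carry_out:
  deltas:
    - [0,0,0.02,0,-1]
    - [0,0,0.02,0,-1]

```text
clock: 8.12
position: [0.6287, 0.1396, 0.0053]
ee_rot: [0.035, 0.999, -0.0, -0.0]
ft_force: [0.2, 0.1, -0.0]
grip_width: 0.0
grasp_force: 0.0
```

Request:
carry_out:
  deltas:
    - [0,0,0.01,0,-1]
    - [0,0,0.01,0,-1]

```text
clock: 8.38
position: [0.6288, 0.1396, 0.004]
ee_rot: [0.035, 0.999, 0.0, -0.0]
ft_force: [0.5, -0.1, -0.6]
grip_width: 0.004
grasp_force: 0.0
```

Request:
carry_out:
  deltas:
    - [0,0,0.01,0,-1]
    - [0,0,0.01,0,-1]

```text
clock: 8.62
position: [0.629, 0.1397, 0.0032]
ee_rot: [0.035, 0.999, 0.0, 0.0]
ft_force: [-3.2, -0.7, 5.1]
grip_width: -0.002
grasp_force: 2.9
```

Request:
carry_out:
  deltas:
    - [0,0,0.01,0,-1]
    - [0,0,0.01,0,-1]

```text
clock: 8.88
position: [0.629, 0.1397, 0.0031]
ee_rot: [0.035, 0.999, 0.0, 0.0]
ft_force: [-9.5, -1.9, 20.6]
grip_width: 0.0
grasp_force: 9.6
```

Request:
carry_out:
  deltas:
    - [0,0,-0.006,0,-1]
    - [0.03,-0.002,-0.006,0,-1]
    - [0.08,-0.006,-0.006,0,-1]
    - [0.13,-0.01,-0.006,0,-1]
    - [0.18,-0.013,-0.006,0,-1]
    - [0.23,-0.016,-0.006,0,-1]
    - [0.28,-0.02,-0.006,0,-1]
    - [0.28,-0.02,-0.006,0,-1]

```text
clock: 9.88
position: [0.5873, 0.1398, 0.0032]
ee_rot: [0.035, 0.999, 0.0, 0.001]
ft_force: [-1.1, -0.3, 9.3]
grip_width: 0.004
grasp_force: 4.7
```

Run:
```python
from h import *
c=camera('side');d=camera('top')
print(fit_scraper(c),fit(c,"strip",.021),fit(d,"scraper",.021))
cv2.imwrite('pics/s4.png',cv2.resize(np.hstack([d['img'][100:250,130:280,::-1],c['img'][150:300,240:390,::-1]]),None,fx=2.6,fy=2.6))
```

```text
(array([562.3, 136.5,   2.1]), np.float64(1.9), 0.63) {'conf': 0.91, 'rect': array([596.3,  70.6, 156.1,  21. ,  -5. ]), 'mean': array([599. ,  70.2]), 'axdeg': -5.3, 'ends': [array([518.6,  77.7]), array([674. ,  63.2])], 'z': 0.0203} {'conf': 0.94, 'rect': array([ 5.312e+02,  1.428e+02,  1.014e+02,  4.490e+01, -2.000e-01]), 'mean': array([537.8, 148. ]), 'axdeg': -5.2, 'ends': [array([480.3, 153.2]), array([584. , 143.8])], 'z': 0.0218}
```

View pics/s4.png

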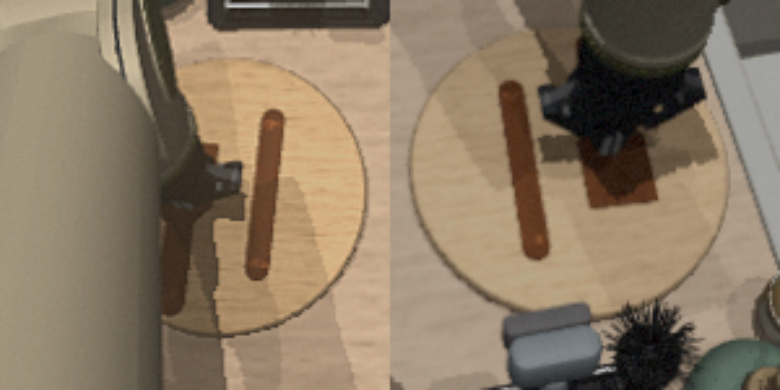

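The scraper moved with the fingertips (handle tip left half 172,312, near the rim); the strip is unmoved. Dragging on by 48 mm.

Request:
carry_out:
  deltas:
    - [0.03,-0.002,0,0,-1]
    - [0.08,-0.006,0,0,-1]
    - [0.13,-0.01,0,0,-1]
    - [0.18,-0.013,0,0,-1]
    - [0.23,-0.016,0,0,-1]
    - [0.28,-0.02,0,0,-1]
    - [0.32,-0.022,0,0,-1]
    - [0.32,-0.022,0,0,-1]

```text
clock: 11.12
position: [0.5395, 0.14, 0.0031]
ee_rot: [0.035, 0.999, 0.001, 0.001]
ft_force: [0.1, -0.2, 10.2]
grip_width: 0.002
grasp_force: 4.7
```

Request:
carry_out:
  deltas:
    - [0,0,-0.2,0,-1]
    - [0,0,-0.5,0,-1]
    - [0.2,0.5,-0.6,0,-0.2]
    - [0.2,0.8,-0.6,0,-0.2]
    - [0.2,1,-0.6,0,-0.2]
    - [0.2,1,-0.6,0,-0.2]

```text
clock: 11.88
position: [0.5178, 0.2944, 0.0914]
ee_rot: [0.033, 0.999, 0.0, -0.0]
ft_force: [-0.8, -0.1, -0.3]
grip_width: 0.398
grasp_force: 0.0
```

Run:
```python
from h import *
c=camera('side');d=camera('top')
for x in(c,d): print(fit_scraper(x),fit(x,"scraper",.021),fit(x,"round_board",.018)['rect'])
print(fit(c,"strip",.021))
go(.46,.15,.1,176)
cv2.imwrite('pics/s5.png',cv2.resize(np.hstack([d['img'][100:280,130:310,::-1],c['img'][130:310,230:410,::-1]]),None,fx=2.2,fy=2.2))
```

```text
(array([514.7, 145.4,  -8.2]), np.float64(1.295), 0.97) {'conf': 0.97, 'rect': array([520.4, 151. , 159.9,  55.6, -10.8]), 'mean': array([537.9, 145.5]), 'axdeg': -7.4, 'ends': [array([440.2, 158.3]), array([598.9, 137.6])], 'z': 0.0203} [597.8 108.4 256.8 251.4  71.3]Traceback (most recent call last):
  File "<stdin>", line 3, in <module>
TypeError: 'NoneType' object is not subscriptable
```

Run:
```python
from h import *
go(.4516,.1544,.03,172)
c=camera('side'); print(fit(c,"strip",.021))
cv2.imwrite('pics/s5.png',cv2.resize(c['img'][130:310,230:410,::-1],None,fx=3,fy=3))
```

```text
go [ 0.386 -0.937  0.414] spin 0.13 | heading 175.9 pos [0.5194 0.2905 0.092 ] j [-0.72  0.36  0.17  1.7  -0.07  1.09  0.96] F [ 0.3  2.1 -0.5] t 12.28
{'conf': 0.67, 'rect': array([594.3,  71.2, 156.5,  22.8,  -5.5]), 'mean': array([597.3,  70.7]), 'axdeg': -5.7, 'ends': [array([516.5,  78.7]), array([672.1,  63.2])], 'z': 0.0202}
```

View pics/s5.png

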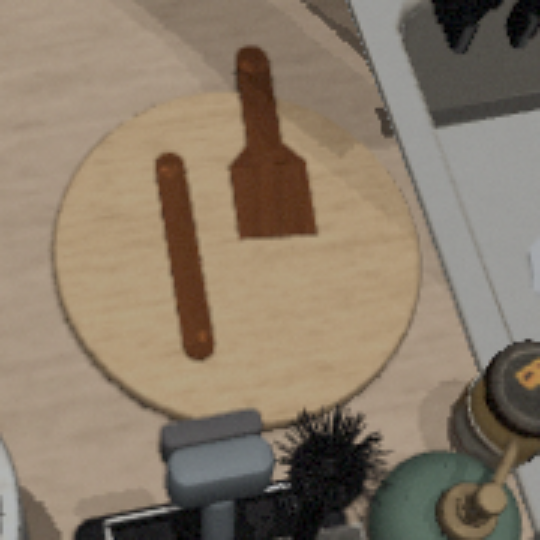

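The handle tip (crop 250,47) now lies about 4 cm past the rim (crossing at 260,93); the strip is untouched. Moving above the handle.

Request:
carry_out:
  deltas:
    - [0.13,-0.3,0,0.06,0.1]
    - [0.25,-0.6,0,0.13,0.1]
    - [0.38,-0.9,0.1,0.13,0.1]
    - [0.386,-0.937,0.25,0.13,0.1]
    - [0.386,-0.937,0.4,0.13,0.1]
    - [0.386,-0.937,0.41,0.13,0.1]

```text
clock: 13.12
position: [0.4506, 0.1546, 0.0295]
ee_rot: [0.069, 0.998, -0.001, -0.001]
ft_force: [-0.4, -0.6, 0.6]
grip_width: 0.551
grasp_force: 0.0
```

Run:
```python
from h import *
go(.4516,.1544,-.006,172)
c=camera('side'); print(manip.get_obs()['grip_width'])
v,u=np.mgrid[0:384,0:512]; P=depth_pts(c,np.c_[u.ravel(),v.ravel()])
k=(abs(P[:,0]-.45)<.06)&(abs(P[:,1]-.154)<.08)&(P[:,2]>.03)&(P[:,2]<.2)
Q=P[k]; s=np.argsort(Q[:,2])[:16]; print((Q[s]*1000).round().astype(int).tolist())
cv2.imwrite('pics/s6.png',cv2.resize(c['img'][120:240,260:380,::-1],None,fx=5,fy=5))
```

```text
go [-0.007 -0.     0.237] spin 0.002 | heading 172.06 pos [0.4506 0.1546 0.0295] j [-0.63  0.21  0.22  2.05 -0.06  0.89  1.06] F [-0.4 -0.6  0.6] t 13.12
0.5515902302466801
[[457, 126, 51], [458, 128, 52], [462, 177, 52], [455, 179, 53], [461, 177, 53], [452, 123, 53], [466, 178, 54], [458, 123, 54], [458, 177, 54], [458, 130, 55], [453, 120, 56], [466, 182, 56], [466, 180, 56], [455, 178, 57], [466, 177, 57], [451, 118, 57]]
```

View pics/s6.png

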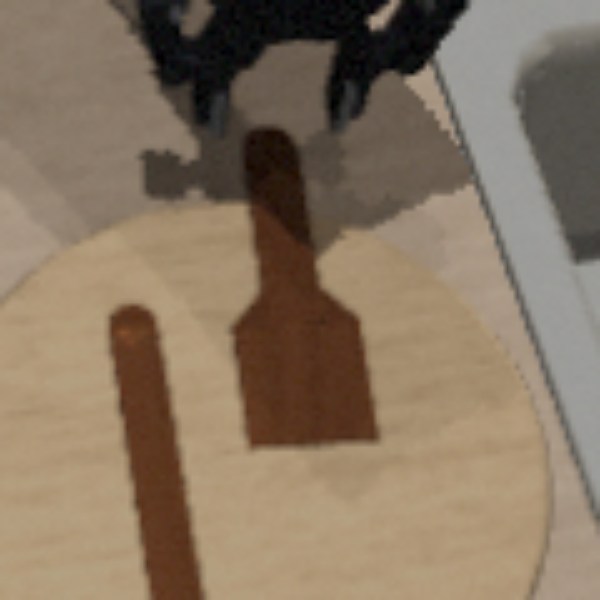

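The open fingers (crop 210,115 and 345,110) straddle the handle line centrally, clear of the rim. Down and close.

Request:
carry_out:
  deltas:
    - [0,0,0.08,0,0.1]
    - [0,0,0.16,0,0.1]
    - [0,0,0.22,0,0.1]
    - [0,0,0.25,0,0.1]
    - [0,0,0.25,0,0.1]

```text
clock: 13.8
position: [0.4514, 0.1551, -0.0073]
ee_rot: [0.069, 0.998, -0.0, -0.0]
ft_force: [0.5, -0.6, 0.2]
grip_width: 0.552
grasp_force: 0.0
```

Request:
carry_out:
  deltas:
    - [0,0,0,0,-0.2]
    - [0,0,0,0,-0.5]
    - [0,0,0,0,-1]
    - [0,0,0,0,-1]
    - [0,0,0,0,-1]
    - [0,0,0,0,-1]
  force: 50

```text
clock: 14.55
position: [0.4518, 0.1553, -0.0069]
ee_rot: [0.069, 0.998, 0.0, 0.0]
ft_force: [0.0, 0.9, 1.4]
grip_width: 0.276
grasp_force: 48.9
```

Request:
carry_out:
  deltas:
    - [0,0,-0.06,0,-1]
    - [0,0,-0.2,0,-1]
    - [0,0,-0.45,0,-1]
    - [0,0,-0.65,0,-1]
    - [0,0,-0.65,0,-1]

```text
clock: 15.18
position: [0.4528, 0.1558, 0.0929]
ee_rot: [0.069, 0.998, 0.001, 0.002]
ft_force: [-0.4, -0.5, -1.7]
grip_width: 0.28
grasp_force: 49.1
```

Run:
```python
from h import *
o=manip.get_obs(); print(o['grip_width'],o['grasp_force'])
go(.463,-.158,.09,180)
c=camera('side'); q=outline_of("scraper",c)
if q:
    v,u=np.nonzero(big(q[0]['region'])); P=depth_pts(c,np.c_[u,v]); P=P[(c['depth'][v,u]>0)]; P=P[abs(P[:,2]-np.median(P[:,2]))<.03]
    A=np.c_[P[:,:2]-P[:,:2].mean(0),np.ones(len(P))]; print(q[0]['conf'],P.mean(0).round(3),np.linalg.lstsq(A,P[:,2],rcond=None)[0].round(3),P.min(0).round(3),P.max(0).round(3))
print(fit(c,"strip",.021)['rect'])
cv2.imwrite('pics/s7.png',cv2.resize(c['img'][80:290,180:400,::-1],None,fx=2.7,fy=2.7))
```

```text
0.2804770340423649 49.059047251939774
go [-0.356 -2.062  0.015] spin -0.265 | heading 172.06 pos [0.4528 0.1558 0.0929] j [-0.64  0.11  0.23  2.   -0.03  1.03  1.03] F [-0.4 -0.5 -1.7] t 15.18
0.68 [0.538 0.145 0.119] [-0.009  0.007  0.119] [0.439 0.111 0.114] [0.6   0.172 0.123]
[595.3  70.6 159.   25.2  -5.6]
```

View pics/s7.png

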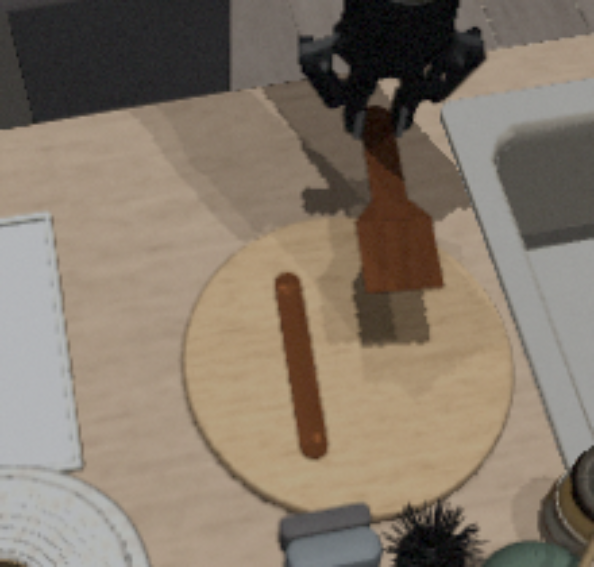

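The scraper hangs level in the grip (handle at crop 380,120, blade at 400,260), clear of the board; the strip lies still. Carrying it to the rest.

Request:
carry_out:
  deltas:
    - [0,-0.2,0,0,-1]
    - [0,-0.5,0,-0.1,-1]
    - [-0.1,-0.8,0,-0.2,-1]
    - [-0.15,-1,0,-0.25,-1]
    - [-0.15,-1,0,-0.25,-1]

```text
clock: 15.95
position: [0.4524, 0.0011, 0.0895]
ee_rot: [0.006, 1.0, -0.0, -0.001]
ft_force: [-1.1, 1.1, 0.0]
grip_width: 0.276
grasp_force: 49.1
```

Request:
carry_out:
  deltas:
    - [0,-0.25,0,0,-1]
    - [0,-0.55,0,0,-1]
    - [0,-0.85,0,0,-1]
    - [0,-1,0,0,-1]
    - [0,-1,0,0,-1]
    - [0,-1,0,0,-1]

```text
clock: 16.7
position: [0.4519, -0.1449, 0.0898]
ee_rot: [0.003, 1.0, 0.0, -0.001]
ft_force: [0.5, -0.1, -0.2]
grip_width: 0.277
grasp_force: 49.1
```

Run:
```python
from h import *
o=manip.get_obs(); print(o['grip_width'],o['grasp_force'])
go(.461,-.160,.02,179.5)
c=camera('side')
print(fit_scraper(c,.115),fit(c,"rest",.011))
```

```text
0.2774781133778225 49.140604734420776
go [-0.062 -0.1    0.466] spin 0.005 | heading 179.65 pos [ 0.4519 -0.1449  0.0898] j [-0.27  0.11  0.51  2.02 -0.07  1.03  1.84] F [ 0.5 -0.1 -0.2] t 16.7
(array([ 514.6, -145.7,   -0.9]), np.float64(1.792), 0.92) {'conf': 0.76, 'rect': array([ 527.8, -160.5,  230.2,  112.3,   -2.2]), 'mean': array([ 541.8, -161.6]), 'axdeg': 0.2, 'ends': [array([ 412.6, -162.1]), array([ 644.7, -161.1])], 'z': 0.0044}
```

Request:
carry_out:
  deltas:
    - [-0.04,-0.05,0.1,0,-1]
    - [-0.07,-0.1,0.25,0,-1]
    - [-0.07,-0.1,0.4,0,-1]
    - [-0.07,-0.1,0.52,0,-1]
    - [-0.07,-0.1,0.6,0,-1]
    - [-0.07,-0.1,0.6,0,-1]

```text
clock: 17.6
position: [0.462, -0.1611, -0.0001]
ee_rot: [0.003, 1.0, 0.0, -0.001]
ft_force: [0.6, 1.0, -0.1]
grip_width: 0.274
grasp_force: 49.1
```

Run:
```python
from h import *
go(.462,-.160,-.012,179.5)
c=camera('side')
print(fit_scraper(c,.026))
```

```text
go [0.    0.007 0.079] spin 0.003 | heading 179.6 pos [ 4.620e-01 -1.611e-01 -1.000e-04] j [-0.2   0.3   0.5   2.05 -0.19  0.84  1.97] F [ 0.6  1.  -0.1] t 17.6
(array([ 524.7, -161.8,   -0.8]), np.float64(1.267), 0.95)
```

Request:
carry_out:
  deltas:
    - [0,0,0.04,0,-1]
    - [0,0,0.07,0,-1]
    - [0,0,0.08,0,-1]
    - [0,0,0.08,0,-1]

```text
clock: 18.2
position: [0.4624, -0.1615, -0.0117]
ee_rot: [0.004, 1.0, 0.0, -0.0]
ft_force: [-0.4, 0.1, -0.9]
grip_width: 0.278
grasp_force: 49.1
```

Request:
carry_out:
  deltas:
    - [0,0,0.012,0,-1]
    - [0,0,0.012,0,-1]

```text
clock: 18.45
position: [0.4626, -0.1616, -0.0128]
ee_rot: [0.004, 1.0, 0.0, 0.0]
ft_force: [-3.8, 1.1, 8.7]
grip_width: 0.278
grasp_force: 54.2
```

Request:
carry_out:
  deltas:
    - [0,0,0,0,-0.3]
    - [0,0,0,0,-0.15]
    - [0,0,0,0,0]
    - [0,0,0,0,0]
    - [0,0,0,0,0]
    - [0,0,-0.06,0,0]
    - [0,0,-0.3,0,0]
    - [0,0,-0.7,0,0]
    - [0,0,-1,0,0]
    - [0,0,-1,0,0]

```text
clock: 19.7
position: [0.4646, -0.1621, 0.1406]
ee_rot: [0.004, 1.0, -0.0, 0.004]
ft_force: [-0.3, -0.1, -0.8]
grip_width: 0.503
grasp_force: 0.0
```

Run:
```python
from h import *
c=camera('side')
print(fit_scraper(c,.008),fit(c,"scraper",.008)['z'],fit(c,"strip",.021)['rect'],fit(c,"rest",.011)['rect'])
cv2.imwrite('pics/s8.png',cv2.resize(c['img'][100:300,120:380,::-1],None,fx=3,fy=3))
```

```text
Traceback (most recent call last):
TypeError: 'NoneType' object is not subscriptable
```

Run:
```python
from h import *
c=camera('side')
cv2.imwrite('pics/s8.png',cv2.resize(c['img'][100:300,120:380,::-1],None,fx=3,fy=3))
print(fit_scraper(c,.008),fit(c,"scraper",.008),fit(c,"strip",.021),fit(c,"rest",.011))
```

```text
(array([ 524.2, -161.7,   -0.7]), np.float64(1.879), 0.63) {'conf': 0.63, 'rect': array([ 529.9, -159.5,  159.4,   57.6,    1.6]), 'mean': array([ 547. , -158.7]), 'axdeg': 1.7, 'ends': [array([ 450.3, -161.5]), array([ 609.6, -156.8])], 'z': 0.0069} {'conf': 0.83, 'rect': array([596.4,  70.6, 156. ,  24.3,  -6.5]), 'mean': array([596.7,  70.5]), 'axdeg': -5.4, 'ends': [array([518.6,  77.9]), array([674. ,  63.2])], 'z': 0.0202} {'conf': 0.84, 'rect': array([ 526.4, -161.1,  232.8,  115.1,   -1.7]), 'mean': array([ 521.6, -160.4]), 'axdeg': -1.0, 'ends': [array([ 410.6, -158.5]), array([ 643.5, -162.5])], 'z': 0.0045}
```

View pics/s8.png

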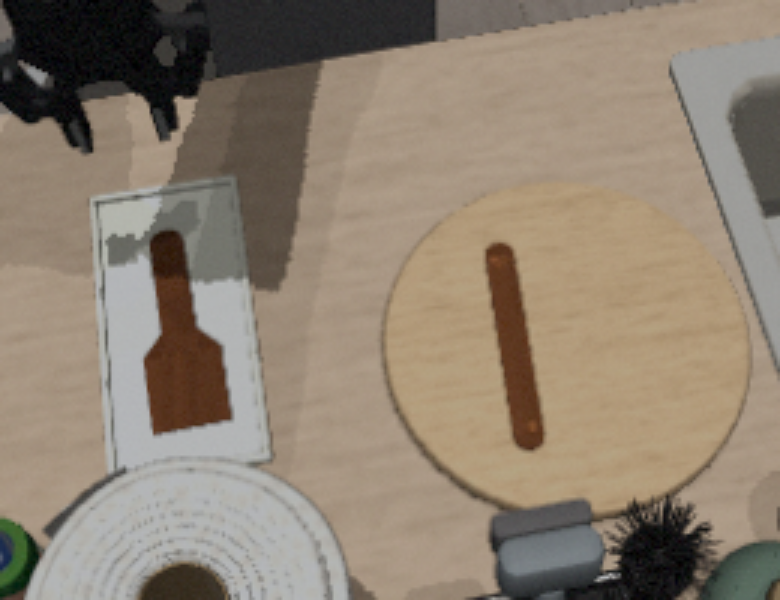

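The scraper lies flat inside the rest (tip 168,235, blade 190,385), the strip is where it was on the board, and the gripper is clear.

```bash
python3 -c "
from workcell import ticket
print(ticket.hand_in())"
```

```text
the job is handed in; nothing more can be done
None
```

The scraper was slid until its handle stuck out about 4 cm past the rim, picked up by the handle and laid flat inside the rest; the strip was not moved, and the job is handed in at about 20 s.

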